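# Refit the wear plate and clip-on guard of a belt grinder's drive unit

## Robot

A 7-joint arm with a two-finger parallel gripper is mounted at the origin on the work surface. World frame = base frame: x ahead of the robot, y to its left, z up, the work surface at z = 0. Lengths are in m, angles in rad, forces in N, time in s.
With the tool pointing down it reaches from about 0.425 to 0.925 m from the base axis. Payload 6.8 kg.
Tool frame: the origin (TCP) lies at the centre of the arm's flange, where the gripper is bolted on; the fingertips stand 173 mm ahead of it and the grasp point (between the pads) lies 155 mm ahead of it (r.hold_point_z is the distance from the TCP to the grasp point, in m); z points along the fingers, x is the direction in which the jaws open and shut, and the axes are right-handed (so a half turn about z gives the same grasp; the last joint's range is limited). The gripper opens to 85 mm and grips with 20 to 120 N. Pads are 22 mm wide; open, the fingers measure 114 mm over their backs; the gripper's body (76 mm by 85 mm) begins 54 mm behind the grasp point. The pads swing forward as they close: fully open they stand 13 mm farther back than shut.
Start: joints at [-1.236, 0.477, 0.022, 1.555, -0.011, 1.109, -0.083], TCP at [0.289, 0.61, 0.405] pointing down, gripper open.
Joint ranges: [-2.96, 2.96], [-0.34, 2.1], [-1.41, 1.46], [0.24, 2.44], [-1.37, 4.51], [0.17, 1.92], [-2.96, 2.96]. Speed limits (rad/s): [2.39, 2.39, 3.14, 3.14, 3.14, 3.14, 3.14].

## Interface

Orientations are given as a rotation vector (axis times angle).
In Python, from bench import r gives the robot as it stands.
- The arm moves only by the tool apply_moves, never from a script. Its arguments are lists of equal length, an entry for each row: "dp": the shift along the tool's x, y, z scaled (see below), a list of three; "twist": the turn, a rotation vector about the tool's x, y, z scaled (see below), a list of three; "jaw": the closure in counts, from 0 (fully open) to 255 (shut). In form: {"dp": [[x, y, z], ...], "twist": [[rx, ry, rz], ...], "jaw": [jaw, ...]}. A call has 1 to 20 rows; each row shifts and turns the pose as measured when the row begins, along the tool's axes as they then stand; what a row does not reach is not made up. The controller multiplies each number of a shift by 12 cm and each number of a turn by 120 degrees. A row lasts 1/10 s, in which the tool goes at most 50 mm and 8.59 degrees, less where a joint would pass 70% of its speed; a pose out of reach is approached as far as the arm can. A call with a number of a shift or a turn outside -1 to 1 is refused whole. A call with a gripper value outside its range is refused whole. The fingers move at their own pace and stop on an object; "grip_force" is the grip in N (left out, the last holds). Time passes only in rows, so rows that do not move let the fingers close. It gives the time, the measured TCP pose, the force and the opening at its end, in the units of the state.
- r.get_obs(): the state, without advancing time (a new reading comes with each control period).
- r.grab_frame(name): name is "side" or "top"; returns a dict with "color" (480x640x3 uint8, red, green, blue), "z_map" (480x640 float32, m along the optical axis (not along the pixel's ray), 0 where there is no reading), "intrinsics" (3x3 intrinsics, pixels), "R" (3x3) and "t" (3): a world point X has camera coordinates R X + t. Camera axes: x right, y down, z forward; pixel columns grow to the right and rows downward; lengths in m; the calibration is good to about 2 mm. A picture is of the moment at which its call begins.
- r.hand_in(): hands the job in, once; it reports no verdict.
The state is a dict: "clock": time; "joints": joint angles; "qvel": joint speeds; "tau": joint torques, N m; "tcp_pos": TCP position; "orientation": TCP orientation; "contact_force": force on the tool from outside, world axes, zero at the start; "moment": the same for the moment, N m; "grip_width": finger opening in m.
Only numpy, scipy, OpenCV 4.12 (cv2) and the standard library are available. Lean on these libraries where they do the work, as an engineer would, in place of code of your own. Each camera call takes 0.05 s, during which the arm holds its last target.

## Task

Put the grinder's drive unit back together: slide the steel wear plate, lug end last, under the fixed bar until its nose is fully home against the pulley box. Then set the guard squarely on the pulley box, and from there press it straight down until the clip arms on both sides snap under the rim rods and it sits level and fully down. Leave the plate home and do not disturb the other things on the bench.

Things in the scene. Friction and masses are not known exactly. Their poses are not given: they have to be found in the camera images.
- machine: Low drive unit, fixed to the bench, its place and yaw (up to 0.3 rad) differ each time. Aluminium base plate 150 (x) x 340 (y) x 12 mm; origin at the centre of its underside, z up. Guide slot on the +y half, open pulley box on the -y half. The machine's points below have this frame's axes; offsets are mm along them.
- slot_bar (a point): Mid-underside of the fixed dark bar over the slot, 14 mm above the base plate's top. The bar runs across (x), 25 mm wide in y, 20 mm high (bolt heads 5 more). Under it two rails 12 mm high, 64 mm apart inside, run along y from 47.5 before to 47.5 mm beyond this point, then at +y a mouth flaring to about 77 mm, ending 87 mm from this point. The plate enters from +y, moving along -y.
- plate_home (a point): Where point plate_mid is when the plate is home: axes along the machine's, lug towards +y, nose against the pulley box's end wall, which is the stop, 60 mm towards -y of this point. The base plate's top, on which the plate lies, is 26 mm below this point.
- box_top (a point): Centre of the open pulley box's mouth, level with the tops of its end walls (108 mm in x, outer faces at y = -60 and +60 from here), on which the guard comes to rest, 63 mm above the base plate. The rim: along each long side a greased round steel rod 10 mm thick along y, centre at x = -50 or +50 and 35 mm below this point.
- guard_seat (a point): Where point guard_mid is when the guard is fully down and clipped; y axes parallel, either way round. Unclipped, hooks resting on the rods, the guard stands about 15 mm higher.
- rim_a (a joint): Inward travel in m of the sprung rim rod on the machine's +x side: 0 at rest, up to 0.007 pushed in (preload about 4 N, 0.6 N/mm). The hooks push both rods in 3.5 mm in passing and they spring back over them. The guard is snapped down with 10 to 15 N and then stays by itself.
- rim_b (a joint): The same for the rim rod on the machine's -x side.
- plate_mid (a point): Centre of the loose wear plate, half-way up (26 mm above its underside). Flat steel plate 60 (x) x 120 (y) x 10 mm, about 0.35 kg, nose at -y, upright lug near the +y end. It starts flat on the bench left or right of the machine, turned up to 0.8 rad from the robot's axes.
- plate_lug (a point): Centre of the plate's upright lug, the place to grasp: 14 mm thick (x), 40 mm long (y), 42 mm high, rising from the plate's top (10 mm) to 52 mm above the underside. 36 mm towards +y of plate_mid and 31 mm above the plate's underside; axes as plate_mid.
- guard_mid (a point): Centre of the loose guard, half-way up its 105 mm. Dark steel cover 133 (x) x 139 (y) mm, about 0.3 kg, same after half a turn. Slab 47 to 63 mm above its lowest points; four rigid clip arms, two at each x side, reach down, hooks inward (8 mm round, centres x = ±55.5, 4 mm up); skirts at the y ends (inner faces y = ±64.5, from 28 mm up). Starts standing on its arms.
- guard_rib (a point): Centre of the grip rib on top of the guard, the place to grasp: 16 mm thick (x), 80 mm long (y), 42 mm high, from the slab's top to the guard's top. 84 mm above the guard's lowest points, 31.5 mm above guard_mid; axes as guard_mid.
- can: Standing grey can, 56 mm diameter, 130 mm high, beside the machine; origin at the centre of its underside. Bystander.
- jar: Standing amber jar, 66 mm diameter, 100 mm high, beside the machine; origin at the centre of its underside. Bystander.
- tin: Standing round steel tin, 72 mm diameter, 74 mm high, beside the machine; origin at the centre of its underside. Bystander.
- wheel: Black rubber contact wheel lying flat, 90 mm diameter, 36 mm high, on the robot's side of the bench; origin at the centre of its underside. Bystander.
- blank: Flat steel blade blank, 190 x 32 x 6 mm, lying along its x at the far left; origin on its underside near mid-length. Bystander.
- block: Wooden push block 60 x 100 x 40 mm on the far right; origin at the centre of its underside. Bystander.
Not all that is in view belongs to the job. Leave any pink, red or yellow look-alike of the part that bears plate_mid alone.

How it is judged:
On the way, in this order (a step that is already met when the one before it is completed fails the run):
1. the wear plate lies under the bar, fully home against the pulley box (y of plate_mid in the frame of machine between 0.021 and 0.029 m and x of plate_mid in the frame of machine between -0.005 and 0.005 m and z of plate_mid in the frame of machine between 0.034 and 0.042 m and angle between the y axis of plate_mid and the y axis of machine, either way round below 0.09 rad and angle between plate_mid's own z axis and vertical below 0.06 rad), for 0.2 s.
2. the guard is set squarely over the pulley box, close to or on the rim rods but not yet clipped (x of guard_mid in the frame of machine between -0.007 and 0.007 m and y of guard_mid in the frame of machine between -0.103 and -0.087 m and angle between the y axis of guard_mid and the y axis of machine, either way round below 0.1 rad and angle between guard_mid's own z axis and vertical below 0.12 rad and z of guard_mid in the frame of machine between 0.0865 and 0.112 m), for 0.1 s.
3. the guard is pressed down so that both sides are clipped (x of guard_mid in the frame of machine between -0.007 and 0.007 m and y of guard_mid in the frame of machine between -0.103 and -0.087 m and angle between the y axis of guard_mid and the y axis of machine, either way round below 0.1 rad and angle between guard_mid's own z axis and vertical below 0.04 rad and z of guard_mid in the frame of machine between 0.0775 and 0.0835 m), for 0.2 s.
At the end, for the whole second after the job is handed in: The plate lies flat in the slot within 4 mm of fully home (5 mm sideways, 0.09 rad), the guard is clipped on the pulley box: within 3 mm of its full depth, within 7 mm (x) and 8 mm (y) of centre, level to 0.04 rad and in line to 0.1 rad; both released and at rest (all of step 1 and all of step 3 and linear speed of each of plate, guard below 0.02 m/s); the robot touches nothing.
It fails at once if a bystander (can, jar, tin, wheel, blank or block) is moved more than 25 mm (distance of any of can, jar, tin, wheel, blank, block from where it was at the start of the episode above 0.025 m).
It also fails if it takes over 72 s, if anything falls off the work surface, if the arm or the gripper's body presses on something with over 40 N, if the wrist force passes 120 N, or if a joint passes its speed limit or range.

## Working session

There is one attempt and no reset: what is moved stays moved. The work goes in short steps, Python scripts to look and compute and a tool call to move; the robot and the scene stay as the last step left them, time stands still between calls to the robot, and variables do not carry over. Pictures are saved under pics/ and viewed, and the job is handed in when it is done.

Besides the shell and the picture viewer there is one more tool, called after "Emit:" as a command line: name --argument value ..., lists and objects as JSON in quotes. apply_moves: Moves the arm, as the interface text tells. Shifts and turns lie within -1 to 1; 1 stands for 12 cm of shift or 120 degrees of turn. Its arguments: {"type":"object","properties":{"dp":{"type":"array"},"twist":{"type":"array"},"jaw":{"type":"array"},"grip_force":{"type":"number"}},"required":["dp","twist","jaw"]}

```bash
ls; mkdir -p pics; python3 - <<'E'
from bench import r
import cv2,pickle
for n in("top","side"):
    f=r.grab_frame(n); cv2.imwrite(f"pics/{n}0.png",f["color"][:,:,::-1]); pickle.dump(f,open(f"{n}0.pkl","wb"))
    print(n,f["intrinsics"],f["R"],f["t"])
print(r.get_obs(),r.hold_point_z)
E
```

```text
pics
top [[543.05968535   0.         317.3399686 ]
 [  0.         543.05968535 249.86282088]
 [  0.           0.           1.        ]] [[-0.00139541 -0.99999657 -0.0022172 ]
 [-0.98593811  0.00174629 -0.16710174]
 [ 0.16710503  0.00195285 -0.98593717]] [-0.06886738  0.54592893  1.55005144]
side [[441.18885441   0.         323.89500359]
 [  0.         441.18885441 239.0991553 ]
 [  0.           0.           1.        ]] [[ 0.71142974 -0.70272907  0.0062921 ]
 [-0.37311434 -0.38529098 -0.84400033]
 [ 0.59552785  0.59809925 -0.53630575]] [-0.43198179  0.2332808   0.95357718]
{'clock': 0.1, 'joints': array([-1.23611428,  0.47773366,  0.02233691,  1.55633246, -0.01146112,
        1.10927489, -0.08311077]), 'qvel': array([ 0.0002243 , -0.00276625,  0.00029102, -0.00085073,  0.00036662,
        0.00045872, -0.00317081]), 'tau': array([ 5.08799858e-03, -5.97760248e+01,  1.61400553e+00, -2.81955886e+01,
        1.28656783e-02,  4.96907160e-03, -3.00596002e-05]), 'tcp_pos': array([0.28909784, 0.60969501, 0.40382021]), 'orientation': array([ 2.65415883e+00,  1.67893640e+00, -2.01515034e-03]), 'contact_force': array([-0.07968377,  0.42879758,  0.35482364]), 'moment': array([0.02413431, 0.04812324, 0.04896673]), 'grip_width': 0.08522723833103904} 0.1547
```

View pics/top0.png

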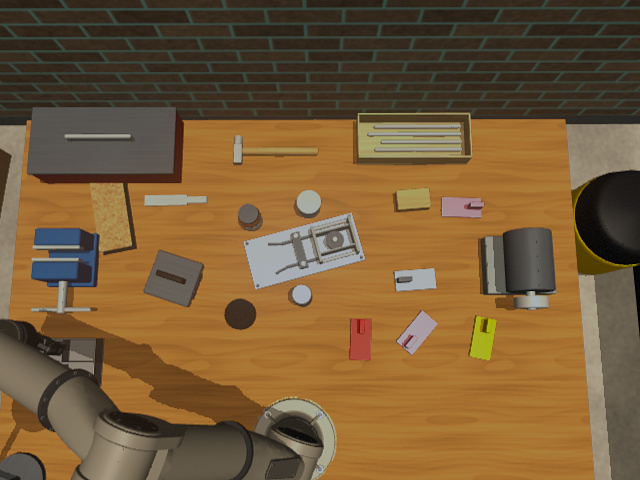

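View pics/side0.png

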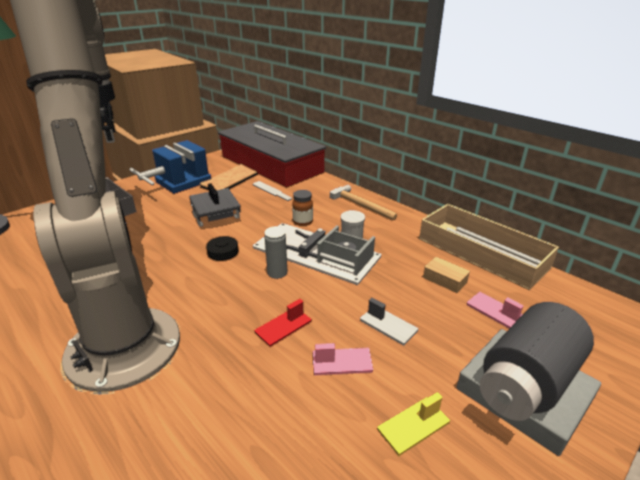

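```bash
python3 - <<'E'
import cv2,pickle
f=pickle.load(open("top0.pkl","rb"));c=f["color"][:,:,::-1]
a=cv2.resize(c[180:310,230:450],None,fx=3.6,fy=3.6,interpolation=cv2.INTER_CUBIC);cv2.imwrite("pics/c1.png",a)
b=cv2.resize(c[240:315,130:215],None,fx=5,fy=5,interpolation=cv2.INTER_CUBIC)
d=cv2.resize(c[260:300,385:445],None,fx=6,fy=6,interpolation=cv2.INTER_CUBIC)
import numpy as np
h=max(b.shape[0],d.shape[0]);o=np.zeros((h,b.shape[1]+d.shape[1],3),np.uint8);o[:b.shape[0],:b.shape[1]]=b;o[:d.shape[0],b.shape[1]:]=d
cv2.imwrite("pics/c2.png",o)
E
cat > h.py <<'E'
import numpy as np,cv2,pickle
def pts(f):
    K=f["intrinsics"];z=f["z_map"];v,u=np.mgrid[:480,:640]
    c=np.stack([(u-K[0,2])/K[0,0]*z,(v-K[1,2])/K[1,1]*z,z],-1)
    return (c-f["t"])@f["R"]   # R^T(c-t)
def ray(f,uv,h):
    K=f["intrinsics"];uv=np.atleast_2d(uv).astype(float)
    d=np.c_[(uv[:,0]-K[0,2])/K[0,0],(uv[:,1]-K[1,2])/K[1,1],np.ones(len(uv))]@f["R"]
    o=-f["R"].T@f["t"]
    return o+d*((h-o[2])/d[:,2])[:,None]
def proj(f,X):
    c=np.atleast_2d(X)@f["R"].T+f["t"];p=c@f["intrinsics"].T;return p[:,:2]/p[:,2:]
E
python3 - <<'E'
from h import *
f=pickle.load(open("top0.pkl","rb"));P=pts(f)
for n,u,v in[("bench",380,300),("plate",422,280),("lug",404,280),("guardslab",160,270),("rib",172,277),("bar",298,250),("base",262,270),("basefar",360,255),("can",302,293),("jar",249,213),("tin",308,201),("wheel",240,313)]: print(n,P[v,u].round(4))
E
```

```text
bench [ 0.4017 -0.2557  0.0023]
plate [ 0.4606 -0.3814  0.0083]
lug [ 0.4549 -0.3198  0.0589]
guardslab [0.4796 0.3738 0.1015]
rib [0.4587 0.3368 0.1099]
bar [ 0.5454 -0.0129  0.0463]
base [0.4909 0.0956 0.0117]
basefar [ 0.5351 -0.1972  0.0157]
can [ 0.4115 -0.0276  0.13  ]
jar [0.6433 0.1257 0.1044]
tin [ 0.6862 -0.0426  0.0744]
wheel [0.362  0.1545 0.0387]
```

View pics/c1.png

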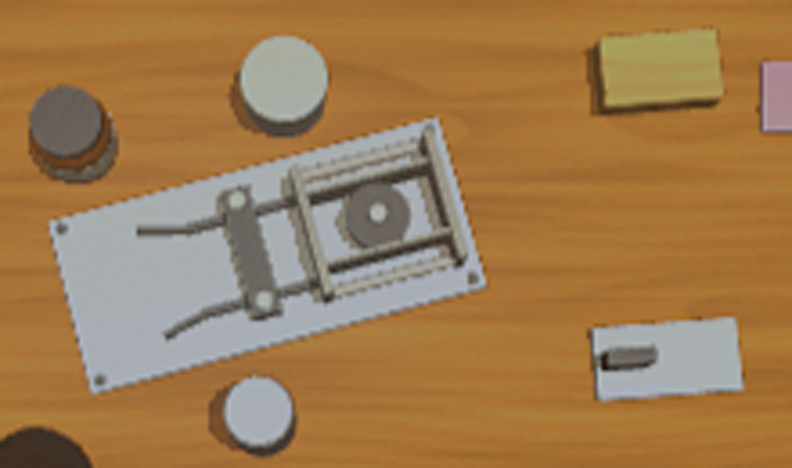

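View pics/c2.png

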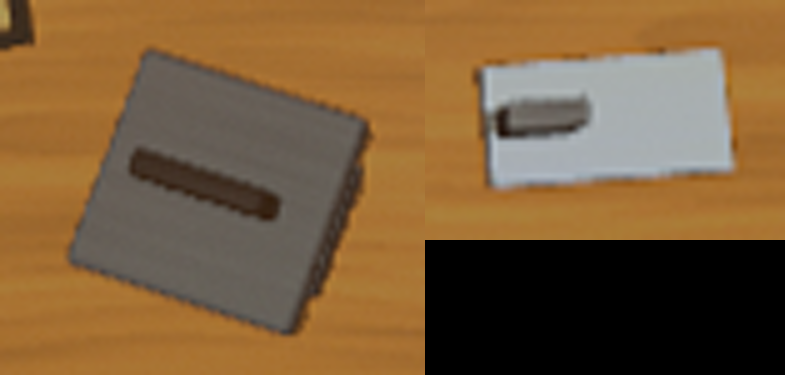

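```bash
cat > m.py <<'E'
from h import *
def quad(f,mask,h,seed):
    n,l,s,c=cv2.connectedComponentsWithStats(mask.astype(np.uint8)); m=(l==l[seed[1],seed[0]]).astype(np.uint8)
    k=max(cv2.findContours(m,cv2.RETR_EXTERNAL,cv2.CHAIN_APPROX_NONE)[0],key=cv2.contourArea)[:,0,:]
    return ray(f,k,h)
def rect(Q):
    (c,(w,hh),a)=cv2.minAreaRect((Q[:,:2]*1000).astype(np.float32)); return np.array(c)/1000,w,hh,a
E
python3 - <<'E'
from m import *
f=pickle.load(open("top0.pkl","rb"));P=pts(f)
hsv=cv2.cvtColor(f["color"],cv2.COLOR_RGB2HSV)
for p in[(422,280),(262,270),(275,260),(160,290),(380,300),(172,277),(404,280)]: print(p,hsv[p[1],p[0]])
grey=(hsv[...,1]<70)
print("plate",rect(quad(f,grey&(hsv[...,2]>120),.010,(422,284))))
print("base",rect(quad(f,grey,.012,(275,265))))
g=grey&(hsv[...,2]<140)
print("guard",rect(quad(f,g,.063,(160,290))))
# height-based
z=P[...,2];u,v=np.mgrid[:480,:640][::-1]
def reg(m,b): 
    k=np.zeros_like(m);k[b[1]:b[3],b[0]:b[2]]=1;return P[m&k]
for n,lo,hi,b in[("lug",.04,.06,(385,260,445,300)),("rib",.093,.12,(140,245,210,310)),("bar",.038,.06,(285,230,312,275)),("walls",.06,.085,(295,205,365,275))]:
    Q=reg((z>lo)&(z<hi),b);print(n,len(Q),Q.mean(0).round(4),np.median(Q[:,2]).round(4),rect(Q))
Q=reg((z>.055)&(z<.07),(140,245,210,310));print("slab",len(Q),Q.mean(0),rect(Q))
E
```

```text
(422, 280) [100  13 177]
(262, 270) [108  17 180]
(275, 260) [ 98  12 176]
(160, 290) [ 16  33 101]
(380, 300) [ 17 174 171]
(172, 277) [13 99 67]
(404, 280) [ 14  25 110]
plate (array([ 0.46262866, -0.36027899]), 61.272560119628906, 118.90958404541016, 4.015108585357666)
base (array([ 0.55054181, -0.02837059]), 150.98655700683594, 339.8337097167969, 15.264598846435547)
guard (array([0.46152893, 0.3444762 ]), 140.54344177246094, 129.115966796875, 71.76930236816406)
lug 70 [ 0.4602 -0.3231  0.0518] 0.0528 (array([ 0.46035187, -0.32421527]), 13.632676124572754, 40.90815353393555, 4.465559482574463)
rib 167 [0.4626 0.3452 0.1047] 0.105 (array([0.46331021, 0.34689014]), 81.53523254394531, 16.002500534057617, 71.82037353515625)
bar 307 [ 0.5475 -0.0171  0.0478] 0.0474 (array([ 0.54822729, -0.02411743]), 108.33538055419922, 59.66938781738281, 3.114840030670166)
walls 577 [ 0.6007 -0.0998  0.0735] 0.0746 (array([ 0.60239551, -0.09036841]), 177.29913330078125, 172.96405029296875, 12.169445991516113)
slab 1893 [0.46249865 0.34437553 0.06353655] (array([0.46362683, 0.34670709]), 140.4236297607422, 132.19256591796875, 72.03398132324219)
```

```bash
cat > go.py <<'E'
import sys,numpy as np
from scipy.spatial.transform import Rotation as Ro
from bench import r
def go(pos,yaw):
    """target hold-point pos, tool x axis yaw (mod pi)"""
    o=r.get_obs();R=Ro.from_rotvec(o["orientation"]).as_matrix();hp=o["tcp_pos"]+R[:,2]*r.hold_point_z
    y0=np.arctan2(R[1,0],R[0,0]);d=(yaw-y0+np.pi/2)%np.pi-np.pi/2
    yy=y0+d
    T=np.array([[np.cos(yy),np.sin(yy),0],[np.sin(yy),-np.cos(yy),0],[0,0,-1]])
    tw=Ro.from_matrix(R.T@T).as_rotvec()
    tcp=np.array(pos)+[0,0,r.hold_point_z]
    dp=T.T@(tcp-o["tcp_pos"]); dp_now=R.T@(tcp-o["tcp_pos"])
    print("clk %.1f hp %s yaw %.4f tilt %.4f F %s w %.4f"%(o["clock"],hp.round(4),y0,np.arccos(-R[2,2]),o["contact_force"].round(1),o["grip_width"]))
    print("  q",o["joints"].round(2))
    n=int(max(np.ceil(np.abs(tw).max()/np.radians(8.5)),np.ceil(np.linalg.norm(dp)/.048),1))
    print("  twist units total",(tw/np.radians(120)).round(4),"dp units after turn",(dp/.12).round(4),"dp now",(dp_now/.12).round(4),"n>=",n)
M=np.array([.5505,-.0284]);MY=np.radians(15.26)
def mach(x,y,z):
    c,s=np.cos(MY),np.sin(MY);return [M[0]+c*x-s*y,M[1]+s*x+c*y,z]
E
python3 - <<'E'
from go import *
go([.48,.2,.25],np.radians(4.2)); go([.4602,-.3243,.20],np.radians(4.2))
E
```

```text
clk 0.1 hp [0.289  0.6095 0.2491] yaw 1.1280 tilt 0.0016 F [-0.1  0.4  0.4] w 0.0852
  q [-1.24  0.48  0.02  1.56 -0.01  1.11 -0.08]
  twist units total [5.000e-04 7.000e-04 5.036e-01] dp units after turn [ 1.3365  3.5215 -0.0073] dp now [-2.4034  2.9002 -0.003 ] n>= 10
clk 0.1 hp [0.289  0.6095 0.2491] yaw 1.1280 tilt 0.0016 F [-0.1  0.4  0.4] w 0.0852
  q [-1.24  0.48  0.02  1.56 -0.01  1.11 -0.08]
  twist units total [5.000e-04 7.000e-04 5.036e-01] dp units after turn [0.852  7.8668 0.4093] dp now [-6.4213  4.6229  0.4204] n>= 20
```

Emit:
apply_moves --dp '[[-0.24,0.29,0],[-0.24,0.29,0],[-0.24,0.29,0],[-0.24,0.29,0],[-0.24,0.29,0],[-0.24,0.29,0],[-0.24,0.29,0],[-0.24,0.29,0],[-0.24,0.29,0],[-0.24,0.29,0],[0,0,0],[0,0,0],[0,0,0],[0,0,0],[0,0,0],[0,0,0],[0,0,0],[0,0,0]]' --twist '[[0,0,0],[0,0,0],[0,0,0],[0,0,0],[0,0,0],[0,0,0],[0,0,0],[0,0,0],[0,0,0],[0,0,0],[0,0,0.063],[0,0,0.063],[0,0,0.063],[0,0,0.063],[0,0,0.063],[0,0,0.063],[0,0,0.063],[0,0,0.063]]' --jaw '[0,0,0,0,0,0,0,0,0,0,0,0,0,0,0,0,0,0]' --grip_force 60

```text
clock: 1.9
tcp_pos: [0.4846, 0.1805, 0.397]
orientation: [3.133, 0.047, -0.017]
contact_force: [-0.3, -0.3, -0.3]
grip_width: 0.0857
```

```bash
python3 - <<'E'
from go import *
go([.4602,-.3243,.20],np.radians(4.2))
E
```

```text
clk 1.9 hp [0.483  0.1792 0.2423] yaw 0.0302 tilt 0.0135 F [-0.3 -0.3 -0.3] w 0.0857
  q [-0.79  0.23  0.37  1.95 -0.1   0.99 -0.35]
  twist units total [ 0.0037  0.0053 -0.0205] dp units after turn [-0.5109  4.1807  0.3524] dp now [-0.3265  4.1959  0.3894] n>= 11
```

Emit:
apply_moves --dp '[[-0.027,0.35,0.01],[-0.027,0.35,0.01],[-0.027,0.35,0.01],[-0.027,0.35,0.01],[-0.027,0.35,0.01],[-0.027,0.35,0.01],[-0.027,0.35,0.01],[-0.027,0.35,0.01],[-0.027,0.35,0.01],[-0.027,0.35,0.01],[-0.027,0.35,0.01],[-0.027,0.35,0.01],[0,0,0]]' --twist '[[0.004,0.005,-0.02],[0,0,0],[0,0,0],[0,0,0],[0,0,0],[0,0,0],[0,0,0],[0,0,0],[0,0,0],[0,0,0],[0,0,0],[0,0,0],[0,0,0]]' --jaw '[0,0,0,0,0,0,0,0,0,0,0,0,0]'

```text
clock: 3.2
tcp_pos: [0.478, -0.3407, 0.379]
orientation: [-3.138, -0.121, 0.005]
contact_force: [-1.1, -0.4, 0.0]
grip_width: 0.0852
```

```bash
python3 - <<'E'
from go import *
go([.4602,-.3243,.1],np.radians(4.2))
E
```

```text
clk 3.2 hp [ 0.4775 -0.3406  0.2243] yaw 0.0770 tilt 0.0031 F [-1.1 -0.4  0. ] w 0.0852
  q [ 0.05  0.41  0.6   1.83 -0.27  0.99  0.84]
  twist units total [-0.0004  0.0014  0.0018] dp units after turn [-0.138  -0.1473  1.0358] dp now [-0.1344 -0.1469  1.0364] n>= 3
```

Emit:
apply_moves --dp '[[-0.138,-0.147,0.2],[0,0,0.25],[0,0,0.25],[0,0,0.25],[0,0,0.05],[0,0,0]]' --twist '[[0,0,0],[0,0,0],[0,0,0],[0,0,0],[0,0,0],[0,0,0]]' --jaw '[0,0,0,0,0,0]'

```text
clock: 3.8
tcp_pos: [0.459, -0.3234, 0.2552]
orientation: [-3.138, -0.117, 0.005]
contact_force: [0.3, 0.4, -0.2]
grip_width: 0.0854
```

```bash
python3 - <<'E'
from go import *
go([.4602,-.3243,.034],np.radians(4.2))
E
```

```text
clk 3.8 hp [ 0.4585 -0.3232  0.1005] yaw 0.0745 tilt 0.0036 F [ 0.3  0.4 -0.2] w 0.0854
  q [ 0.11  0.53  0.51  1.98 -0.38  0.73  0.93]
  twist units total [-0.0008  0.0015  0.0006] dp units after turn [0.0093 0.0081 0.5543] dp now [0.0111 0.009  0.5543] n>= 2
```

Emit:
apply_moves --dp '[[0.01,0.009,0.2],[0,0,0.2],[0,0,0.14],[0,0,0.01],[0,0,0],[0,0,0],[0,0,0],[0,0,0],[0,0,0],[0,0,0],[0,0,0],[0,0,0]]' --twist '[[0,0.0015,0],[0,0,0],[0,0,0],[0,0,0],[0,0,0],[0,0,0],[0,0,0],[0,0,0],[0,0,0],[0,0,0],[0,0,0],[0,0,0]]' --jaw '[0,0,0,0,255,255,255,255,255,255,255,255]'

```text
clock: 5.0
tcp_pos: [0.4647, -0.3262, 0.199]
orientation: [3.134, 0.119, 0.022]
contact_force: [-0.7, -0.2, 0.6]
grip_width: 0.0129
```

```bash
python3 - <<'E'
from go import *
go([.4602,-.3243,.034],np.radians(4.2))
go([.48,-.3,.2],MY)
E
```

```text
clk 5.0 hp [ 0.4669 -0.3269  0.0443] yaw 0.0759 tilt 0.0146 F [-0.7 -0.2  0.6] w 0.0129
  q [ 0.17  0.62  0.44  1.99 -0.45  0.61  0.99]
  twist units total [ 0.0027 -0.0065  0.0012] dp units after turn [-0.0363 -0.0184  0.0859] dp now [-0.0374 -0.019   0.0853] n>= 1
clk 5.0 hp [ 0.4669 -0.3269  0.0443] yaw 0.0759 tilt 0.0146 F [-0.7 -0.2  0.6] w 0.0129
  q [ 0.17  0.62  0.44  1.99 -0.45  0.61  0.99]
  twist units total [ 0.0033 -0.0062 -0.091 ] dp units after turn [ 0.1804 -0.177  -1.2974] dp now [ 0.1611 -0.2007 -1.2965] n>= 4
```

```bash
python3 - <<'E'
from m import *
from go import *
f=r.grab_frame("side");pickle.dump(f,open("s1.pkl","wb"))
p=proj(f,[.465,-.325,.06])[0].astype(int);print(p)
c=f["color"][max(p[1]-60,0):p[1]+60,p[0]-80:p[0]+80,::-1]
cv2.imwrite("pics/s1.png",cv2.resize(c,None,fx=5,fy=5,interpolation=cv2.INTER_CUBIC))
go([.4602,-.3243,.034],np.radians(4.2))
E
```

```text
[379 298]
clk 5.0 hp [ 0.4668 -0.3268  0.0443] yaw 0.0759 tilt 0.0145 F [-1.5  0.7 -0.1] w 0.0129
  q [ 0.17  0.62  0.44  1.99 -0.45  0.61  0.99]
  twist units total [ 0.0026 -0.0064  0.0012] dp units after turn [-0.0362 -0.0181  0.0858] dp now [-0.0373 -0.0187  0.0852] n>= 1
```

View pics/s1.png

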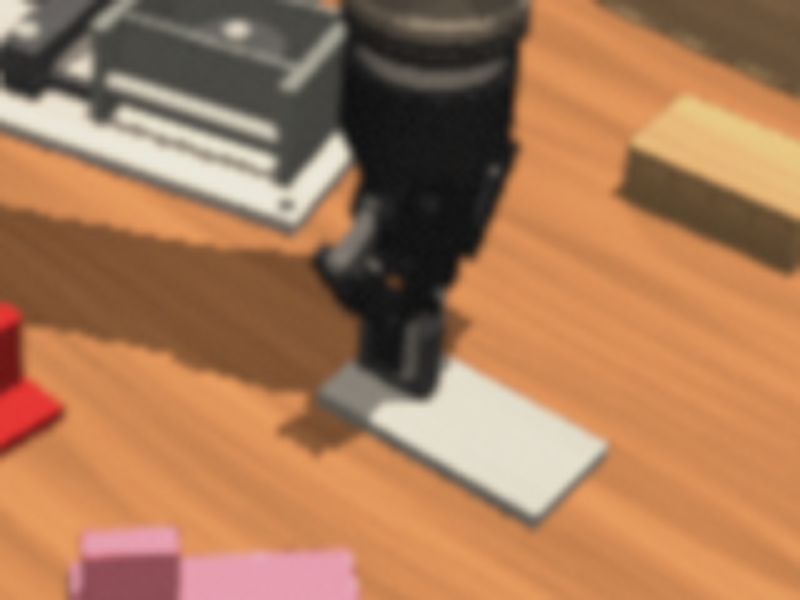

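```bash
cat > pl.py <<'E'
from m import *
def plate(f,cen,zlo,zhi,rad=.12,vmin=110):
    P=pts(f);hsv=cv2.cvtColor(f["color"],cv2.COLOR_RGB2HSV)
    m=(hsv[...,1]<70)&(hsv[...,2]>vmin)&(P[...,2]>zlo)&(P[...,2]<zhi)&(np.hypot(P[...,0]-cen[0],P[...,1]-cen[1])<rad)&(f["z_map"]>0)
    n,l,s,c=cv2.connectedComponentsWithStats(m.astype(np.uint8));k=1+np.argmax(s[1:,4]);m=(l==k)
    m2=cv2.erode(m.astype(np.uint8),np.ones((3,3)))>0
    Q=P[m2];c=np.median(Q,0);A=np.c_[Q[:,:2]-c[:2],np.ones(len(Q))]
    for _ in range(5):
        co=np.linalg.lstsq(A,Q[:,2],rcond=None)[0];e=np.abs(A@co-Q[:,2]);k=e<max(2*np.median(e),1e-4);Q=Q[k];A=A[k]
    h=co[2];n=len(Q)
    rc=rect(P[m])
    print("n",n,"ctr",c.round(4),"h",h.round(4),"slope",co[:2].round(4),"rect",rc, "range",P[m].min(0).round(3),P[m].max(0).round(3))
    return m
E
python3 - <<'E'
from pl import *
f=pickle.load(open("s1.pkl","rb"));m=plate(f,(.465,-.38),-.01,.04)
f=pickle.load(open("side0.pkl","rb"));plate(f,(.465,-.38),-.01,.04)
E
```

```text
n 373 ctr [ 0.4622 -0.3723  0.0103] h 0.0104 slope [-0.0036 -0.007 ] rect (array([ 0.47301959, -0.35922623]), 74.51024627685547, 118.65406799316406, 3.10832142829895) range [ 0.434 -0.42  -0.002] [ 0.513 -0.301  0.019]
n 411 ctr [ 0.4524 -0.3727  0.0103] h 0.0103 slope [-0.004  -0.0085] rect (array([ 0.4643486 , -0.35807587]), 75.01155853271484, 121.53182983398438, 3.7004189491271973) range [ 0.424 -0.42  -0.003] [ 0.504 -0.299  0.032]
```

Emit:
apply_moves --dp '[[0,0,-0.1],[0,0,-0.2],[0,0,-0.3],[0,0,-0.3],[0,0,-0.3],[0,0,-0.3],[0,0,-0.2],[0,0,0],[0,0,0],[0,0,0]]' --twist '[[0,0,0],[0,0,0],[0,0,0],[0,0,0],[0,0,0],[0,0,0],[0,0,0],[0.003,-0.006,-0.045],[0,0,-0.045],[0,0,0]]' --jaw '[255,255,255,255,255,255,255,255,255,255]'

```text
clock: 6.05
tcp_pos: [0.4604, -0.3235, 0.4147]
orientation: [-3.108, -0.422, 0.003]
contact_force: [0.2, 0.3, -3.4]
grip_width: 0.0132
```

```bash
python3 - <<'E'
from pl import *
from go import *
go(mach(0,.205,.21),MY)
f=r.grab_frame("side");pickle.dump(f,open("s2.pkl","wb"))
o=r.get_obs();t=o["tcp_pos"]
plate(f,(t[0],t[1]-.04),t[2]-.155-.06,t[2]-.155)
p=proj(f,t-[0,0,.17])[0].astype(int);print(p)
c=f["color"][max(p[1]-60,0):p[1]+60,p[0]-80:p[0]+80,::-1]
cv2.imwrite("pics/s2.png",cv2.resize(c,None,fx=5,fy=5,interpolation=cv2.INTER_CUBIC))
E
```

```text
clk 6.0 hp [ 0.46   -0.3227  0.26  ] yaw 0.2699 tilt 0.0054 F [ 0.2  0.3 -3.4] w 0.0132
  q [ 0.03  0.32  0.59  1.85 -0.2   1.04  0.97]
  twist units total [-0.0025  0.0004  0.0017] dp units after turn [ 1.3717 -3.8828  0.4165] dp now [ 1.3858 -3.8756  0.4359] n>= 11
n 287 ctr [ 0.4634 -0.3709  0.2255] h 0.2255 slope [-0.0139  0.005 ] rect (array([ 0.46596298, -0.35556693]), 66.19768524169922, 118.16854858398438, 11.818439483642578) range [ 0.423 -0.419  0.218] [ 0.509 -0.3    0.23 ]
[384 229]
```

View pics/s2.png

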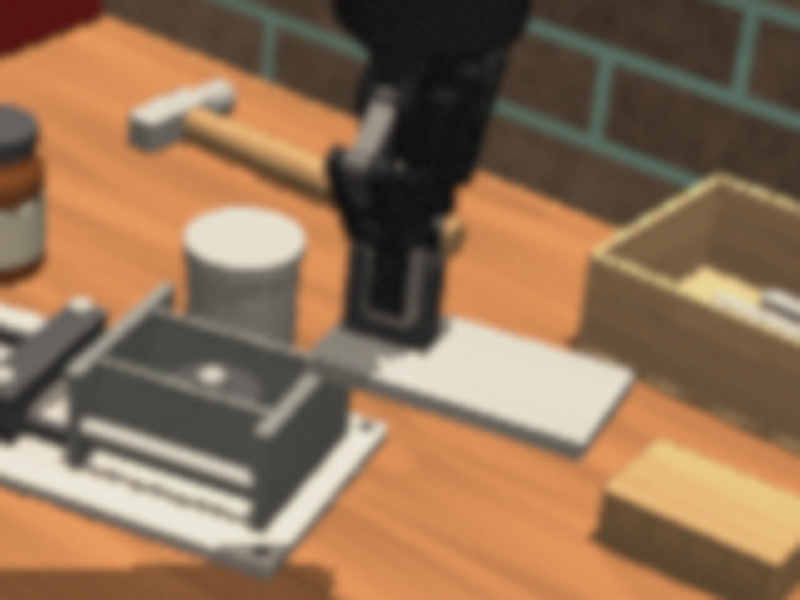

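Emit:
apply_moves --dp '[[0.07,-0.2,0],[0.11,-0.31,0],[0.11,-0.31,0],[0.11,-0.31,0],[0.11,-0.31,0],[0.11,-0.31,0],[0.11,-0.31,0],[0.11,-0.31,0],[0.11,-0.31,0],[0.11,-0.31,0],[0.11,-0.31,0],[0.11,-0.31,0],[0.07,-0.2,0],[0,0,0]]' --twist '[[0,0,0],[0,0,0],[0,0,0],[0,0,0],[0,0,0],[0,0,0],[0,0,0],[0,0,0],[0,0,0],[0,0,0],[0,0,0],[0,0,0],[0,0,0],[0,0,0]]' --jaw '[255,255,255,255,255,255,255,255,255,255,255,255,255,255]'

```text
clock: 7.5
tcp_pos: [0.5026, 0.1767, 0.4126]
orientation: [-3.118, -0.344, 0.018]
contact_force: [-0.1, 1.0, -3.8]
grip_width: 0.013
```

```bash
python3 - <<'E'
from go import *
go(mach(0,.2,.12),MY)
E
```

```text
clk 7.5 hp [0.5007 0.1772 0.2579] yaw 0.2196 tilt 0.0126 F [-0.1  1.  -3.8] w 0.0130
  q [-0.72  0.24  0.32  1.9  -0.1   1.02 -0.14]
  twist units total [-0.0031  0.0051 -0.0223] dp units after turn [-0.0645  0.0871  1.1492] dp now [-0.0478  0.0972  1.1492] n>= 3
```

Emit:
apply_moves --dp '[[0,0,0],[-0.06,0.087,0.1],[0,0,0.3],[0,0,0.3],[0,0,0.3],[0,0,0.1],[0,0,0]]' --twist '[[-0.003,0.005,-0.022],[0,0,0],[0,0,0],[0,0,0],[0,0,0],[0,0,0],[0,0,0]]' --jaw '[255,255,255,255,255,255,255]'

```text
clock: 8.2
tcp_pos: [0.4981, 0.1616, 0.277]
orientation: [3.114, 0.393, -0.001]
contact_force: [-0.0, -0.0, -3.1]
grip_width: 0.0132
```

```bash
python3 - <<'E'
from pl import *
from go import *
go(mach(0,.2,.062),MY)
for n in("top","side"):
    f=r.grab_frame(n);pickle.dump(f,open(n+"3.pkl","wb"))
    o=r.get_obs();t=o["tcp_pos"]
    plate(f,mach(0,.14,0)[:2],t[2]-.155-.06,t[2]-.155-.01)
    p=proj(f,mach(0,.12,.06))[0].astype(int);print(p)
    c=f["color"][max(p[1]-60,0):p[1]+60,p[0]-80:p[0]+80,::-1]
    cv2.imwrite("pics/%s3.png"%n,cv2.resize(c,None,fx=5,fy=5,interpolation=cv2.INTER_CUBIC))
E
```

```text
clk 8.2 hp [0.4981 0.1612 0.1223] yaw 0.2508 tilt 0.0028 F [-0.  -0.  -3.1] w 0.0132
  q [-0.66  0.41  0.28  2.04 -0.16  0.71 -0.03]
  twist units total [ 0.0013  0.0004 -0.0074] dp units after turn [ 0.0045 -0.0242  0.5023] dp now [ 0.0046 -0.0256  0.5022] n>= 2
n 256 ctr [0.5109 0.1078 0.0892] h 0.0894 slope [ 0.0152 -0.0053] rect (array([0.51254633, 0.11254483]), 61.75286102294922, 86.54267120361328, 13.302966117858887) range [0.473 0.065 0.078] [0.552 0.15  0.1  ]
[263 258]
n 137 ctr [0.5012 0.1132 0.0887] h 0.0887 slope [-0.0175  0.0023] rect (array([0.50197064, 0.12771609]), 63.19377899169922, 118.94908905029297, 14.9922513961792) range [0.462 0.066 0.083] [0.544 0.184 0.093]
[281 223]
```

View pics/top3.png

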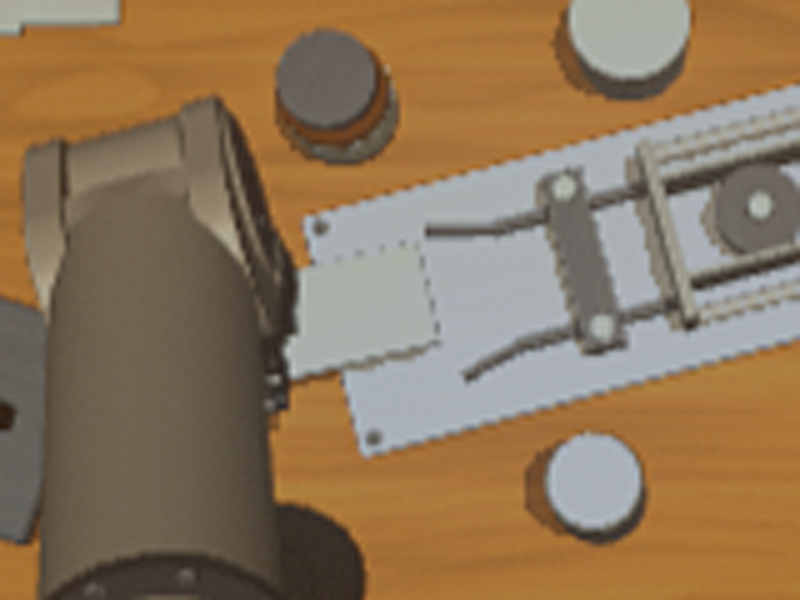

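View pics/side3.png

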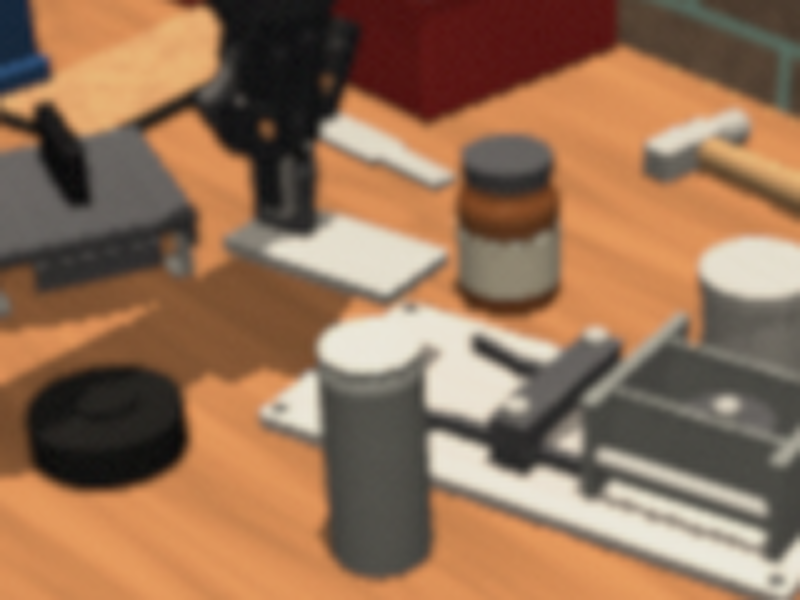

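Emit:
apply_moves --dp '[[0.004,-0.025,0.1],[0,0,0.25],[0,0,0.13],[0,0,0.02],[0,0,0]]' --twist '[[0.001,0,-0.009],[0,0,0],[0,0,0],[0,0,0],[0,0,0]]' --jaw '[255,255,255,255,255]'

```text
clock: 8.8
tcp_pos: [0.5027, 0.1678, 0.2227]
orientation: [-3.105, -0.428, -0.026]
contact_force: [-0.2, -1.1, -3.7]
grip_width: 0.0127
```

```bash
python3 - <<'E'
from go import *
go(mach(0,.15,.057),MY)
E
```

```text
clk 8.8 hp [0.5051 0.1692 0.068 ] yaw 0.2740 tilt 0.0177 F [-0.2 -1.1 -3.7] w 0.0127
  q [-0.63  0.5   0.24  2.06 -0.21  0.58  0.03]
  twist units total [-0.0021 -0.0082  0.0037] dp units after turn [-0.046   0.4321  0.0916] dp now [-0.0509  0.4321  0.0888] n>= 2
```

Emit:
apply_moves --dp '[[-0.04,0.05,0.03],[0,0,0.02],[0,0,0]]' --twist '[[-0.002,-0.008,0.003],[0,0,0],[0,0,0]]' --jaw '[255,255,255]'

```text
clock: 9.1
tcp_pos: [0.5006, 0.1605, 0.2186]
orientation: [-3.112, -0.419, -0.005]
contact_force: [0.5, 0.8, -3.0]
grip_width: 0.0128
```

```bash
python3 - <<'E'
from go import *
go(mach(0,.15,.057),MY)
E
```

```text
clk 9.1 hp [0.5011 0.1608 0.0639] yaw 0.2676 tilt 0.0033 F [ 0.5  0.8 -3. ] w 0.0128
  q [-0.62  0.51  0.24  2.07 -0.21  0.59  0.03]
  twist units total [-0.0004 -0.0015  0.0006] dp units after turn [-0.0133  0.3785  0.0573] dp now [-0.014   0.3785  0.0569] n>= 1
```

Emit:
apply_moves --dp '[[-0.014,0,0.03],[0,0,0.03],[0,0,0.02]]' --twist '[[0,-0.0015,0],[0,0,0],[0,0,0]]' --jaw '[255,255,255]'

```text
clock: 9.4
tcp_pos: [0.4994, 0.1605, 0.2102]
orientation: [-3.111, -0.418, -0.002]
contact_force: [-7.8, 3.0, 26.6]
grip_width: 0.0129
```

```bash
python3 - <<'E'
from go import *
go(mach(0,.15,.055),MY)
E
```

```text
clk 9.4 hp [0.4996 0.1609 0.0555] yaw 0.2671 tilt 0.0028 F [-7.8  3.  26.6] w 0.0129
  q [-0.61  0.52  0.23  2.07 -0.22  0.57  0.04]
  twist units total [-0.001  -0.0009  0.0004] dp units after turn [-0.0033  0.3807  0.0043] dp now [-0.0035  0.3807  0.0034] n>= 1
```

Emit:
apply_moves --dp '[[0,0,-0.012],[0,0.06,0],[0,0.08,0],[0,0.08,0],[0,0.08,0],[0,0.06,0]]' --twist '[[0,0,0],[0,0,0],[0,0,0],[0,0,0],[0,0,0],[0,0,0]]' --jaw '[255,255,255,255,255,255]'

```text
clock: 10.0
tcp_pos: [0.5116, 0.1156, 0.211]
orientation: [-3.111, -0.419, -0.002]
contact_force: [0.6, -0.4, -3.9]
grip_width: 0.0125
```

```bash
python3 - <<'E'
from pl import *
from go import *
go(mach(0,.10,.055),MY)
f=r.grab_frame("side")
p=proj(f,mach(0,.09,.03))[0].astype(int);print(p)
c=f["color"][max(p[1]-60,0):p[1]+60,p[0]-80:p[0]+80,::-1]
cv2.imwrite("pics/s4.png",cv2.resize(c,None,fx=5,fy=5,interpolation=cv2.INTER_CUBIC))
E
```

```text
clk 10.0 hp [0.5118 0.1159 0.0563] yaw 0.2680 tilt 0.0024 F [ 0.6 -0.4 -3.9] w 0.0125
  q [-0.52  0.52  0.23  2.07 -0.21  0.57  0.12]
  twist units total [-0.0009 -0.0008  0.0008] dp units after turn [-0.0029  0.4095  0.0108] dp now [-0.0036  0.4095  0.01  ] n>= 2
[290 235]
```

View pics/s4.png

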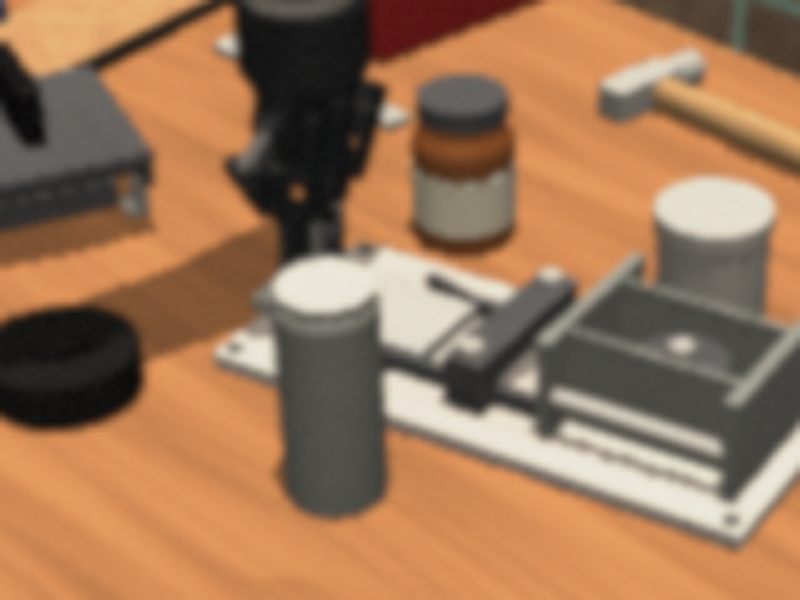

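Emit:
apply_moves --dp '[[0,0.05,0],[0,0.07,0],[0,0.07,0],[0,0.07,0],[0,0.07,0],[0,0.07,0]]' --twist '[[0,0,0],[0,0,0],[0,0,0],[0,0,0],[0,0,0],[0,0,0]]' --jaw '[255,255,255,255,255,255]'

```text
clock: 10.65
tcp_pos: [0.5254, 0.0646, 0.2109]
orientation: [-3.112, -0.418, -0.002]
contact_force: [-0.5, 0.5, -3.0]
grip_width: 0.0127
```

```bash
python3 - <<'E'
from go import *
go(mach(0,.058,.055),MY)
E
```

```text
clk 10.7 hp [0.5256 0.0649 0.0562] yaw 0.2673 tilt 0.0020 F [-0.5  0.5 -3. ] w 0.0127
  q [-0.42  0.52  0.23  2.06 -0.21  0.58  0.22]
  twist units total [-0.0007 -0.0007  0.0004] dp units after turn [-0.0023  0.3194  0.0097] dp now [-0.0026  0.3195  0.0093] n>= 1
```

Emit:
apply_moves --dp '[[0,0.06,0],[0,0.06,0],[0,0.06,0],[0,0.05,0],[0,0.04,0],[0,0.03,0],[0,0.03,0]]' --twist '[[0,0,0],[0,0,0],[0,0,0],[0,0,0],[0,0,0],[0,0,0],[0,0,0]]' --jaw '[255,255,255,255,255,255,255]'

```text
clock: 11.35
tcp_pos: [0.5359, 0.0265, 0.2109]
orientation: [-3.105, -0.421, 0.003]
contact_force: [-5.8, 12.8, 4.2]
grip_width: 0.0128
```

```bash
python3 - <<'E'
from go import *
go(mach(0,.058,.055),MY)
E
```

```text
clk 11.3 hp [0.5354 0.0276 0.0562] yaw 0.2694 tilt 0.0080 F [-5.8 12.8  4.2] w 0.0128
  q [-0.34  0.53  0.22  2.04 -0.21  0.59  0.3 ]
  twist units total [-0.0038  0.0004  0.0015] dp units after turn [-0.0029 -0.0101  0.0096] dp now [-0.0028 -0.01    0.0097] n>= 1
```

Emit:
apply_moves --dp '[[0,0.03,0.005],[0,0.03,0.005],[0,0.02,0.005]]' --twist '[[-0.004,0,0.001],[-0.002,0,0],[0,0,0]]' --jaw '[255,255,255]'

```text
clock: 11.65
tcp_pos: [0.5366, 0.0266, 0.2107]
orientation: [-3.103, -0.43, 0.009]
contact_force: [-3.5, 2.0, 5.9]
grip_width: 0.0127
```

```bash
python3 - <<'E'
from pl import *
from go import *
go(mach(0,.058,.055),MY)
for n in("top","side"):
    f=r.grab_frame(n);pickle.dump(f,open(n+"5.pkl","wb"))
    p=proj(f,mach(0,.03,.03))[0].astype(int);print(p)
    c=f["color"][max(p[1]-60,0):p[1]+60,p[0]-80:p[0]+80,::-1]
    cv2.imwrite("pics/%s5.png"%n,cv2.resize(c,None,fx=5,fy=5,interpolation=cv2.INTER_CUBIC))
E
```

```text
clk 11.7 hp [0.5355 0.0278 0.0561] yaw 0.2754 tilt 0.0107 F [-3.5  2.   5.9] w 0.0127
  q [-0.33  0.53  0.22  2.04 -0.21  0.6   0.31]
  twist units total [-0.0046  0.0021  0.0043] dp units after turn [-0.0085 -0.0109  0.0087] dp now [-0.0084 -0.0109  0.0089] n>= 1
[293 251]
[307 240]
```

View pics/side5.png

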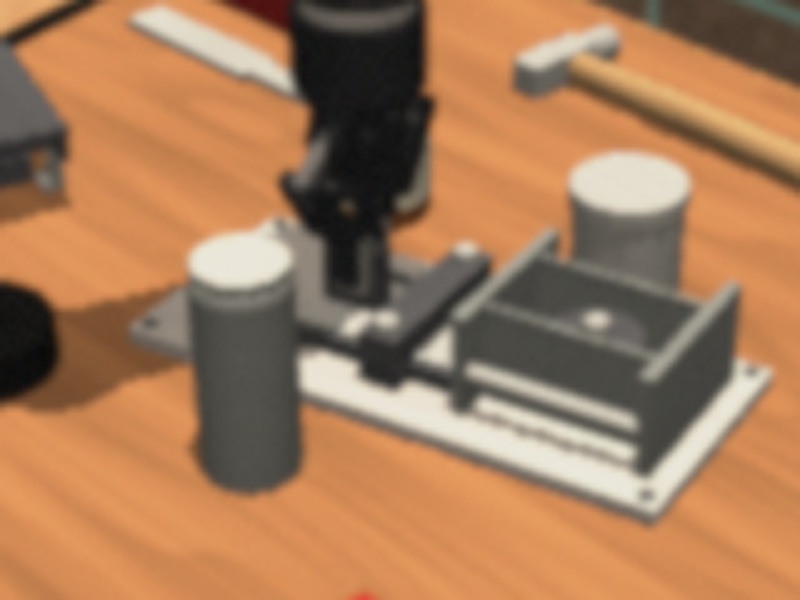

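Emit:
apply_moves --dp '[[0,0.0,0],[0,0,0],[0,0,0],[0,0,0],[0,0,0],[0,0,-0.2],[0,0,-0.3],[0,0,-0.35],[0,0,-0.35],[0,0,-0.2],[0,0,0]]' --twist '[[0,0,0],[0,0,0],[0,0,0],[0,0,0],[0,0,0],[0,0,0],[0,0,0],[0,0,0],[0,0,0],[-0.004,0.002,0.004],[0,0,0]]' --jaw '[200,120,60,0,0,0,0,0,0,0,0]'

```text
clock: 12.85
tcp_pos: [0.5385, 0.0238, 0.385]
orientation: [3.114, 0.416, -0.0]
contact_force: [0.7, -0.1, 0.0]
grip_width: 0.0852
```

```bash
python3 - <<'E'
from pl import *
from go import *
GY=np.radians(71.8-90)
go([.462,.3450,.21],GY)
for n in("side",):
    f=r.grab_frame(n);pickle.dump(f,open(n+"6.pkl","wb"))
    p=proj(f,mach(0,.03,.03))[0].astype(int);print(p)
    c=f["color"][max(p[1]-60,0):p[1]+60,p[0]-80:p[0]+80,::-1]
    cv2.imwrite("pics/%s6.png"%n,cv2.resize(c,None,fx=5,fy=5,interpolation=cv2.INTER_CUBIC))
E
```

```text
clk 12.8 hp [0.5385 0.0238 0.2303] yaw 0.2653 tilt 0.0001 F [ 0.7 -0.1  0. ] w 0.0852
  q [-0.41  0.28  0.31  1.92 -0.1   0.96  0.2 ]
  twist units total [ 1.000e-04 -0.000e+00  2.783e-01] dp units after turn [-1.4412 -2.3434  0.1694] dp now [ 0.0869 -2.7498  0.169 ] n>= 7
[307 240]
```

View pics/side6.png

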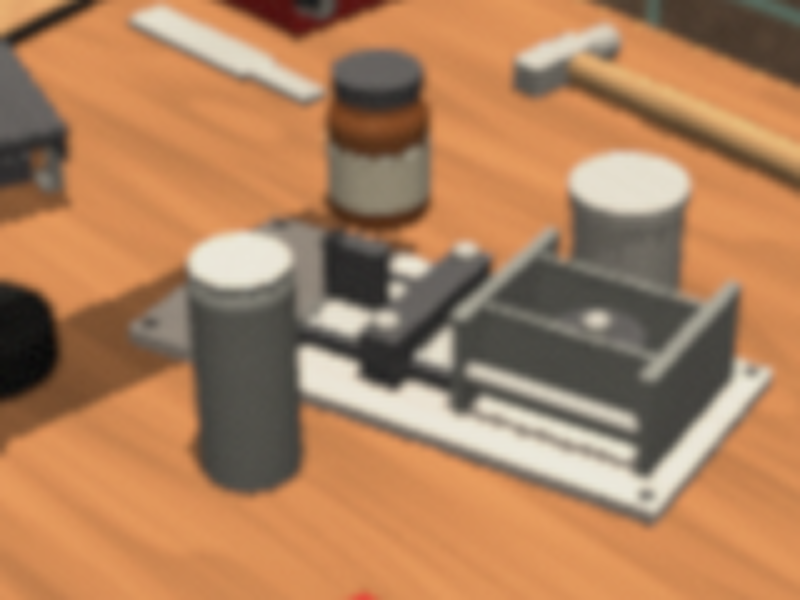

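Emit:
apply_moves --dp '[[0,0,0],[0,0,0],[0,0,0],[0,0,0],[-0.18,-0.29,0],[-0.18,-0.29,0],[-0.18,-0.29,0],[-0.18,-0.29,0],[-0.18,-0.29,0],[-0.18,-0.29,0],[-0.18,-0.29,0],[-0.16,-0.27,0],[0,0,0]]' --twist '[[0,0,0.07],[0,0,0.07],[0,0,0.07],[0,0,0.068],[0,0,0],[0,0,0],[0,0,0],[0,0,0],[0,0,0],[0,0,0],[0,0,0],[0,0,0],[0,0,0]]' --jaw '[0,0,0,0,0,0,0,0,0,0,0,0,0]'

```text
clock: 14.2
tcp_pos: [0.4612, 0.349, 0.3603]
orientation: [3.074, -0.535, -0.043]
contact_force: [-0.4, -0.5, 0.4]
grip_width: 0.0853
```

```bash
python3 - <<'E'
from pl import *
from go import *
GY=np.radians(71.8-90)
go([.462,.3450,.16],GY)
f=r.grab_frame("top");pickle.dump(f,open("top7.pkl","wb"));cv2.imwrite("pics/top7.png",f["color"][:,:,::-1])
P=pts(f);z=P[...,2]
p=proj(f,mach(0,.061,.064))[0].astype(int);print(p)
m=np.zeros_like(z,bool);m[p[1]-14:p[1]+14,p[0]-14:p[0]+14]=1
m&=(z>.055)&(z<.075);Q=P[m];print(len(Q),Q.mean(0),rect(Q))
d=rect(Q)[0]-M;c,s=np.cos(MY),np.sin(MY);print("lug mach x,y",c*d[0]+s*d[1],-s*d[0]+c*d[1])
# box walls: pixels with z .068-.082
b=proj(f,mach(0,-.095,.075))[0].astype(int)
m=np.zeros_like(z,bool);m[b[1]-35:b[1]+35,b[0]-35:b[0]+35]=1;m&=(z>.069)&(z<.082);d=P[m][:,:2]-M
X=c*d[:,0]+s*d[:,1];Y=-s*d[:,0]+c*d[:,1];k=(np.abs(X)<.065)&(np.abs(Y+.095)<.07);print("walls",k.sum(),X[k].min(),X[k].max(),Y[k].min(),Y[k].max())
E
```

```text
clk 14.2 hp [0.4565 0.3465 0.2057] yaw -0.3448 tilt 0.0347 F [-0.4 -0.5  0.4] w 0.0853
  q [-0.97  0.38  0.27  1.84 -0.13  0.97 -0.98]
  twist units total [ 0.0121  0.0113 -0.0128] dp units after turn [0.0164 0.0298 0.3798] dp now [0.0261 0.0196 0.3799] n>= 1
[282 252]
70 [0.537069   0.03005861 0.06543607] (array([0.5452511 , 0.02045671]), 24.0854549407959, 63.89471435546875, 35.69774627685547)
lug mach x,y 0.007795235169480876 0.04851560407399471
walls 308 -0.053198425800016755 0.05514481526046885 -0.15622534936865115 -0.03543322272725979
```

View pics/top7.png

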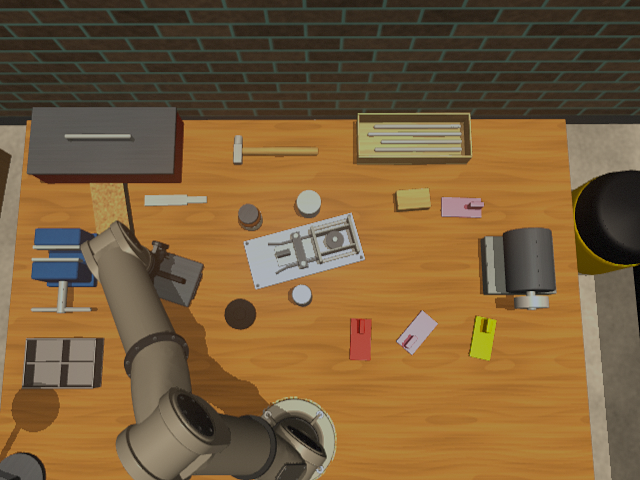

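```bash
python3 - <<'E'
from pl import *
from go import *
f=pickle.load(open("top7.pkl","rb"));P=pts(f);z=P[...,2]
c,s=np.cos(MY),np.sin(MY);d=P[...,:2]-M;X=c*d[...,0]+s*d[...,1];Y=-s*d[...,0]+c*d[...,1]
k=(z>.056)&(z<.075)&(abs(X)<.02)&(Y>.035)&(Y<.1)
print(k.sum(),X[k].min(),X[k].max(),Y[k].min(),Y[k].max(),X[k].mean(),Y[k].mean())
p=proj(f,mach(0,.05,.03))[0].astype(int)
a=f["color"][p[1]-35:p[1]+35,p[0]-50:p[0]+50,::-1];cv2.imwrite("pics/t7.png",cv2.resize(a,None,fx=8,fy=8,interpolation=cv2.INTER_CUBIC))
E
```

```text
69 -0.005942348692928525 0.01035024826928843 0.04090190673005781 0.08036220170599896 0.002025847654341576 0.06047085257550827
```

View pics/t7.png

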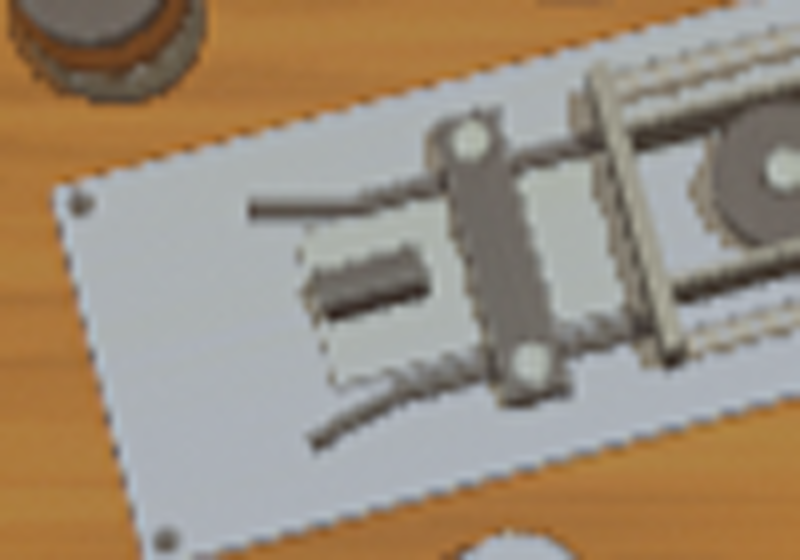

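Emit:
apply_moves --dp '[[0,0,0],[0.02,0.02,0.1],[0,0,0.2],[0,0,0.1],[0,0,0]]' --twist '[[0.012,0.011,-0.013],[0,0,0],[0,0,0],[0,0,0],[0,0,0]]' --jaw '[0,0,0,0,0]' --grip_force 80

```text
clock: 14.75
tcp_pos: [0.4645, 0.3356, 0.3041]
orientation: [3.087, -0.51, -0.008]
contact_force: [-0.5, -0.2, -0.4]
grip_width: 0.085
```

```bash
python3 - <<'E'
from go import *
go([.4625,.3450,.098],np.radians(-18.2))
E
```

```text
clk 14.8 hp [0.4634 0.3338 0.1494] yaw -0.3274 tilt 0.0136 F [-0.5 -0.2 -0.4] w 0.0850
  q [-0.94  0.44  0.26  1.9  -0.14  0.83 -0.93]
  twist units total [ 0.0063  0.0014 -0.0047] dp units after turn [-0.0402 -0.0689  0.4286] dp now [-0.0397 -0.0742  0.4277] n>= 2
```

Emit:
apply_moves --dp '[[-0.04,-0.07,0.03],[0,0,0.15],[0,0,0.12],[0,0,0.02],[0,0,0]]' --twist '[[0.006,0.001,-0.005],[0,0,0],[0,0,0],[0,0,0],[0,0,0]]' --jaw '[0,0,0,0,0]'

```text
clock: 15.25
tcp_pos: [0.4638, 0.3461, 0.2651]
orientation: [-3.099, 0.497, -0.001]
contact_force: [-0.1, -0.3, 0.7]
grip_width: 0.0853
```

```bash
python3 - <<'E'
from go import *
go([.4625,.3450,.098],np.radians(-18.2))
E
```

```text
clk 15.2 hp [0.464  0.3466 0.1104] yaw -0.3180 tilt 0.0031 F [-0.1 -0.3  0.7] w 0.0853
  q [-0.93  0.5   0.24  1.92 -0.17  0.74 -0.92]
  twist units total [-0.0015 -0.0001 -0.0001] dp units after turn [-0.0074  0.0121  0.1036] dp now [-0.0074  0.0124  0.1036] n>= 1
```

Emit:
apply_moves --dp '[[-0.007,0.012,0.04],[0,0,0.035],[0,0,0.02],[0,0,0],[0,0,0],[0,0,0],[0,0,0],[0,0,0],[0,0,0],[0,0,0],[0,0,0],[0,0,0],[0,0,0]]' --twist '[[-0.0015,0,0],[0,0,0],[0,0,0],[0,0,0],[0,0,0],[0,0,0],[0,0,0],[0,0,0],[0,0,0],[0,0,0],[0,0,0],[0,0,0],[0,0,0]]' --jaw '[0,0,0,0,60,120,180,220,255,255,255,255,255]'

```text
clock: 16.55
tcp_pos: [0.463, 0.3458, 0.2553]
orientation: [-3.099, 0.497, -0.003]
contact_force: [-0.2, 0.3, 1.0]
grip_width: 0.0147
```

```bash
python3 - <<'E'
from go import *
go([.4625,.3450,.098],np.radians(-18.2))
E
```

```text
clk 16.6 hp [0.4634 0.3463 0.1006] yaw -0.3178 tilt 0.0037 F [-0.2  0.3  1. ] w 0.0147
  q [-0.93  0.51  0.23  1.93 -0.17  0.72 -0.91]
  twist units total [-0.0016 -0.0007 -0.0001] dp units after turn [-0.0017  0.0077  0.0218] dp now [-0.0017  0.0078  0.0218] n>= 1
```

Emit:
apply_moves --dp '[[0,0,-0.1],[0,0,-0.2],[0,0,-0.3],[0,0,-0.3],[0,0,-0.3],[0,0,-0.2],[0,0,-0.05],[0,0,0],[0,0,0],[0,0,0],[0,0,0]]' --twist '[[0,0,0],[0,0,0],[0,0,0],[0,0,0],[0,0,0],[0,0,0],[0,0,0],[0,0,-0.07],[0,0,-0.07],[0,0,-0.07],[0,0,-0.07]]' --jaw '[255,255,255,255,255,255,255,255,255,255,255]'

```text
clock: 17.65
tcp_pos: [0.4602, 0.3421, 0.4338]
orientation: [3.104, 0.441, -0.01]
contact_force: [-0.5, 0.7, -3.8]
grip_width: 0.0146
```

```bash
python3 - <<'E'
from h import *
from go import *
go(mach(.0005,-.0938,.26),MY)
f=r.grab_frame("side")
p=proj(f,r.get_obs()["tcp_pos"]-[0,0,.2])[0].astype(int);print(p)
x0=max(p[0]-80,0);c=f["color"][max(p[1]-60,0):p[1]+60,x0:x0+160,::-1]
cv2.imwrite("pics/s8.png",cv2.resize(c,None,fx=5,fy=5,interpolation=cv2.INTER_CUBIC))
E
```

```text
clk 17.6 hp [0.4593 0.341  0.2791] yaw 0.2820 tilt 0.0088 F [-0.5  0.7 -3.8] w 0.0146
  q [-0.9   0.29  0.19  1.78 -0.06  1.09 -0.41]
  twist units total [0.0025 0.0034 0.0075] dp units after turn [-0.0822  3.9585  0.1591] dp now [-0.1432  3.9558  0.1807] n>= 10
[207 148]
```

View pics/s8.png

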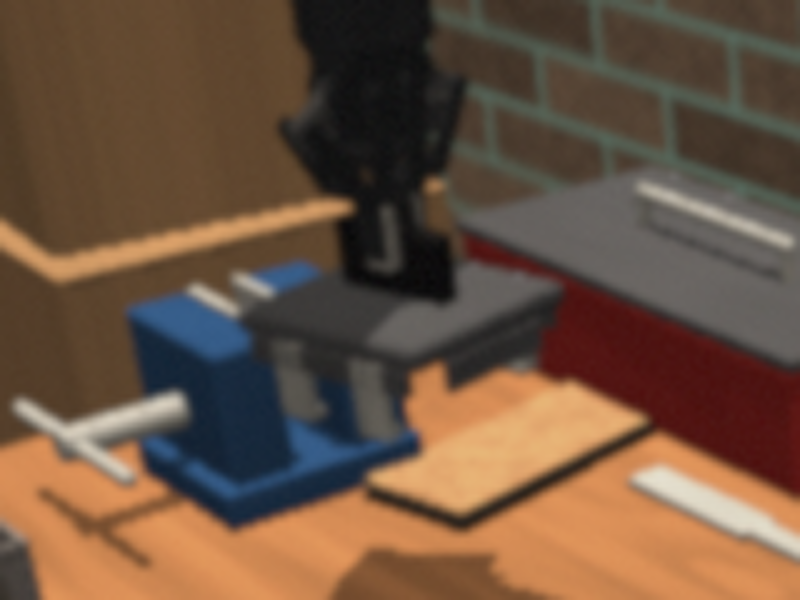

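Guard is held and lifted level (slab around (400,310) in the crop). Carry it across to the box.

Emit:
apply_moves --dp '[[0,0.1,0],[0,0.25,0],[-0.01,0.32,0],[-0.01,0.32,0],[-0.01,0.32,0],[-0.01,0.32,0],[-0.01,0.32,0],[-0.01,0.32,0],[-0.01,0.32,0],[-0.01,0.32,0],[-0.01,0.32,0],[0,0.3,0],[0,0.2,0],[0,0.1,0],[0,0,0]]' --twist '[[0.002,0.003,0.007],[0,0,0],[0,0,0],[0,0,0],[0,0,0],[0,0,0],[0,0,0],[0,0,0],[0,0,0],[0,0,0],[0,0,0],[0,0,0],[0,0,0],[0,0,0],[0,0,0]]' --jaw '[255,255,255,255,255,255,255,255,255,255,255,255,255,255,255]'

```text
clock: 19.2
tcp_pos: [0.5577, -0.138, 0.4264]
orientation: [3.118, 0.314, -0.017]
contact_force: [-0.1, 0.4, -3.1]
grip_width: 0.0144
```

```bash
python3 - <<'E'
from go import *
go(mach(.0005,-.0938,.20),MY)
E
```

```text
clk 19.2 hp [ 0.5561 -0.1394  0.2717] yaw 0.2010 tilt 0.0134 F [-0.1  0.4 -3.1] w 0.0144
  q [-0.24  0.31  0.46  1.8  -0.14  1.08  0.48]
  twist units total [ 0.0029  0.0057 -0.0312] dp units after turn [ 0.187  -0.1154  0.5976] dp now [ 0.1861 -0.1312  0.5946] n>= 2
```

Emit:
apply_moves --dp '[[0,0,0],[0.1,-0.06,0],[0.07,-0.05,0.1],[0,0,0.2],[0,0,0.2],[0,0,0.05],[0,0,0]]' --twist '[[0.003,0.005,-0.03],[0,0,0],[0,0,0],[0,0,0],[0,0,0],[0,0,0],[0,0,0]]' --jaw '[255,255,255,255,255,255,255]'

```text
clock: 19.9
tcp_pos: [0.5768, -0.1061, 0.3547]
orientation: [-3.108, -0.417, 0.005]
contact_force: [-0.1, -0.7, -3.3]
grip_width: 0.0145
```

```bash
python3 - <<'E'
from go import *
go(mach(.0005,-.0938,.17),MY)
E
```

```text
clk 19.9 hp [ 0.5762 -0.1053  0.2   ] yaw 0.2669 tilt 0.0067 F [-0.1 -0.7 -3.3] w 0.0145
  q [-0.24  0.41  0.41  1.84 -0.2   0.94  0.53]
  twist units total [-0.003   0.0011  0.0003] dp units after turn [-0.0365  0.0993  0.2499] dp now [-0.036   0.1009  0.2494] n>= 1
```

Emit:
apply_moves --dp '[[-0.036,0.1,0.05],[0,0,0.1],[0,0,0.1],[0,0,0]]' --twist '[[-0.003,0.001,0],[0,0,0],[0,0,0],[0,0,0]]' --jaw '[255,255,255,255]'

```text
clock: 20.3
tcp_pos: [0.5767, -0.1191, 0.324]
orientation: [3.112, 0.418, 0.005]
contact_force: [-0.7, 0.6, -3.4]
grip_width: 0.0146
```

```bash
python3 - <<'E'
from h import *
from go import *
go(mach(.0005,-.0938,.155),MY)
for n in("top","side"):
    f=r.grab_frame(n);pickle.dump(f,open(n+"9.pkl","wb"))
    p=proj(f,mach(0,-.095,.1))[0].astype(int);print(p)
    c=f["color"][max(p[1]-60,0):p[1]+60,p[0]-80:p[0]+80,::-1]
    cv2.imwrite("pics/%s9.png"%n,cv2.resize(c,None,fx=5,fy=5,interpolation=cv2.INTER_CUBIC))
    P=pts(f);z=P[...,2];o=r.get_obs()["tcp_pos"][2]-.1547-.0376
    d=P[...,:2]-M;c,s=np.cos(MY),np.sin(MY);X=c*d[...,0]+s*d[...,1];Y=-s*d[...,0]+c*d[...,1]
    k=(abs(z-o)<.012)&(abs(X)<.1)&(abs(Y+.095)<.1)
    A=np.c_[X[k],Y[k]+.095,np.ones(k.sum())];co=np.linalg.lstsq(A,z[k],rcond=None)[0]
    print(n,k.sum(),"exp",o,"plane",co.round(4),"X",np.percentile(X[k],[1,99]).round(4),"Y",np.percentile(Y[k],[1,99]).round(4))
E
```

```text
clk 20.3 hp [ 0.5772 -0.1192  0.1693] yaw 0.2668 tilt 0.0033 F [-0.7  0.6 -3.4] w 0.0146
  q [-0.21  0.45  0.4   1.87 -0.22  0.87  0.57]
  twist units total [ 0.0008 -0.0014  0.0002] dp units after turn [-0.0077 -0.0052  0.1193] dp now [-0.0081 -0.0054  0.1193] n>= 1
[334 236]
top 392 exp 0.13251970150144957 plane [ 0.0088 -0.0124  0.1328] X [-0.0622  0.0683] Y [-0.1644 -0.0271]
[347 231]
side 1242 exp 0.13315302468736742 plane [0.0383 0.0155 0.133 ] X [-0.0677  0.0595] Y [-0.1624 -0.0269]
```

View pics/top9.png

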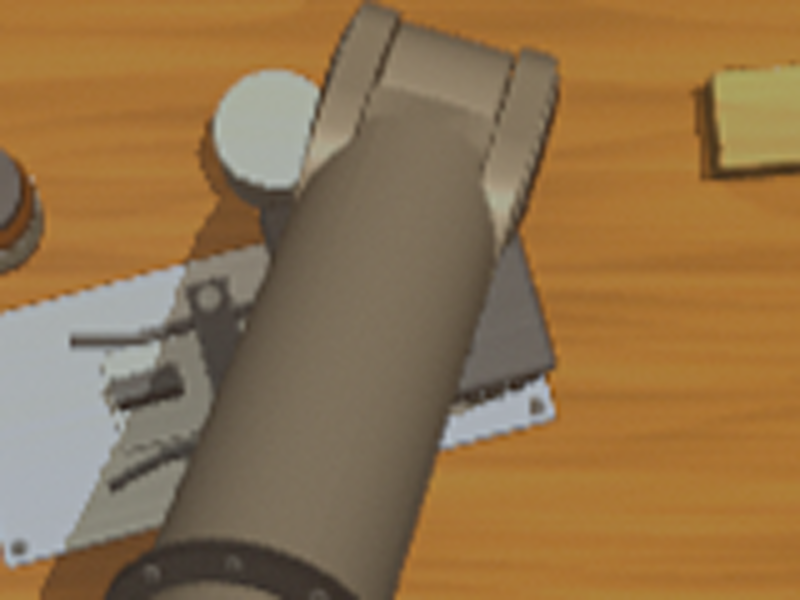

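View pics/side9.png

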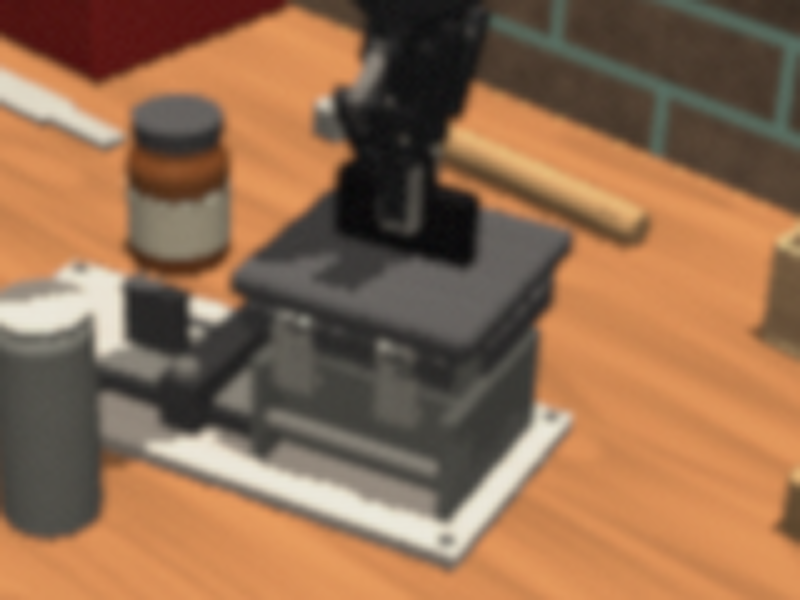

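Emit:
apply_moves --dp '[[-0.008,-0.004,0.06],[0,0,0.06],[0,0,0.03],[0,0,0],[0,0,0]]' --twist '[[0.001,-0.001,0],[0,0,0],[0,0,0],[0,0,0],[0,0,0]]' --jaw '[255,255,255,255,255]'

```text
clock: 20.9
tcp_pos: [0.5768, -0.1188, 0.3069]
orientation: [-3.113, -0.418, -0.007]
contact_force: [-0.1, 0.3, -3.4]
grip_width: 0.0147
```

```bash
python3 - <<'E'
from go import *
go(mach(.0005,-.0938,.1436),MY)
E
```

```text
clk 20.9 hp [ 0.5775 -0.1187  0.1522] yaw 0.2670 tilt 0.0047 F [-0.1  0.3 -3.4] w 0.0147
  q [-0.2   0.47  0.39  1.88 -0.24  0.84  0.58]
  twist units total [ 0.0001 -0.0022  0.0003] dp units after turn [-0.0085 -0.003   0.0718] dp now [-0.0088 -0.003   0.0718] n>= 1
```

Emit:
apply_moves --dp '[[-0.009,-0.003,0.03],[0,0,0.03],[0,0,0.03],[0,0,0.0]]' --twist '[[0,-0.002,0],[0,0,0],[0,0,0],[0,0,0]]' --jaw '[255,255,255,255]'

```text
clock: 21.3
tcp_pos: [0.5758, -0.1193, 0.2971]
orientation: [3.113, 0.418, 0.001]
contact_force: [-2.2, -0.5, 0.6]
grip_width: 0.0143
```

```bash
python3 - <<'E'
from go import *
go(mach(.0005,-.0938,.1286),MY)
E
```

```text
clk 21.3 hp [ 0.5759 -0.1194  0.1424] yaw 0.2669 tilt 0.0009 F [-2.2 -0.5  0.6] w 0.0143
  q [-0.2   0.48  0.39  1.89 -0.24  0.82  0.58]
  twist units total [ 0.0002 -0.0004  0.0003] dp units after turn [ 0.0004 -0.0048  0.115 ] dp now [ 0.0003 -0.0049  0.115 ] n>= 1
```

Emit:
apply_moves --dp '[[0,-0.003,0.03],[0,0,0.04],[0,0,0.04]]' --twist '[[0,0,0],[0,0,0],[0,0,0]]' --jaw '[255,255,255]'

```text
clock: 21.6
tcp_pos: [0.5754, -0.1199, 0.2847]
orientation: [3.113, 0.416, 0.002]
contact_force: [-4.2, -0.8, -5.4]
grip_width: 0.0143
```

```bash
python3 - <<'E'
from go import *
go(mach(.0005,-.0938,.1286),MY)
E
```

```text
clk 21.6 hp [ 0.5755 -0.12    0.13  ] yaw 0.2659 tilt 0.0011 F [-4.2 -0.8 -5.4] w 0.0143
  q [-0.19  0.5   0.38  1.89 -0.25  0.8   0.59]
  twist units total [ 0.0003 -0.0004 -0.0002] dp units after turn [ 0.005  -0.0085  0.0119] dp now [ 0.005  -0.0085  0.0119] n>= 1
```

Snapping through (1.4 mm to go); press it fully home.

Emit:
apply_moves --dp '[[0,0,0.02],[0,0,0.02],[0,0,0.02]]' --twist '[[0,0,0],[0,0,0],[0,0,0]]' --jaw '[255,255,255]'

```text
clock: 21.9
tcp_pos: [0.575, -0.1207, 0.2833]
orientation: [-3.11, -0.413, -0.001]
contact_force: [-11.9, 2.2, 25.1]
grip_width: 0.0146
```

```bash
python3 - <<'E'
from go import *
go(mach(.0005,-.0938,.1286),MY)
E
```

```text
clk 21.9 hp [ 0.575  -0.1201  0.1286] yaw 0.2642 tilt 0.0041 F [-11.9   2.2  25.1] w 0.0146
  q [-0.18  0.5   0.38  1.89 -0.25  0.8   0.59]
  twist units total [-0.0019 -0.0004 -0.001 ] dp units after turn [ 0.0096 -0.0141 -0.    ] dp now [ 0.0096 -0.0141  0.    ] n>= 1
```

Emit:
apply_moves --dp '[[0.005,-0.005,-0.01],[0,0,0],[0,0,0],[0,0,0],[0,0,0],[0,0,0],[0,0,0],[0,0,-0.1],[0,0,-0.2],[0,0,-0.3],[0,0,-0.3],[0,0,-0.3]]' --twist '[[0,0,0],[0,0,0],[0,0,0],[0,0,0],[0,0,0],[0,0,0],[0,0,0],[0,0,0],[0,0,0],[0,0,0],[0,0,0],[0,0,0]]' --jaw '[255,200,120,60,0,0,0,0,0,0,0,0]'

```text
clock: 23.1
tcp_pos: [0.5751, -0.1196, 0.4311]
orientation: [-3.11, -0.414, 0.007]
contact_force: [0.6, -0.7, 0.4]
grip_width: 0.0855
```

```bash
python3 - <<'E'
from go import *
go([.5,.25,.27],MY)
E
```

```text
clk 23.1 hp [ 0.5744 -0.1191  0.2764] yaw 0.2644 tilt 0.0060 F [ 0.6 -0.7  0.4] w 0.0855
  q [-0.25  0.33  0.44  1.76 -0.16  1.09  0.51]
  twist units total [-0.0023  0.0018 -0.0009] dp units after turn [ 0.2067 -3.1364  0.0531] dp now [ 0.2008 -3.1365  0.0671] n>= 8
```

Clear the camera view to verify.

Emit:
apply_moves --dp '[[0.02,-0.2,0],[0.02,-0.3,0],[0.02,-0.35,0],[0.02,-0.35,0],[0.02,-0.35,0],[0.02,-0.35,0],[0.02,-0.35,0],[0.02,-0.35,0],[0.02,-0.3,0],[0,-0.1,0],[0,0,0]]' --twist '[[0,0,0],[0,0,0],[0,0,0],[0,0,0],[0,0,0],[0,0,0],[0,0,0],[0,0,0],[0,0,0],[0,0,0],[0,0,0]]' --jaw '[0,0,0,0,0,0,0,0,0,0,0]'

```text
clock: 24.2
tcp_pos: [0.5014, 0.2418, 0.4505]
orientation: [-3.113, -0.399, -0.035]
contact_force: [0.7, 0.9, -0.2]
grip_width: 0.0851
```

```bash
python3 - <<'E'
from m import *
from go import *
print(r.get_obs()["contact_force"].round(1))
f0=pickle.load(open("top0.pkl","rb"))
for n in("top","side"):
    f=r.grab_frame(n)
    p=proj(f,mach(0,-.03,.05))[0].astype(int);print(p)
    im=f["color"][p[1]-60:p[1]+60,p[0]-80:p[0]+80,::-1]
    cv2.imwrite("pics/%s10.png"%n,cv2.resize(im,None,fx=5,fy=5,interpolation=cv2.INTER_CUBIC))
    P=pts(f);z=P[...,2]
    d=P[...,:2]-M;c,s=np.cos(MY),np.sin(MY);X=c*d[...,0]+s*d[...,1];Y=-s*d[...,0]+c*d[...,1]
    k=(abs(z-.091)<.008)&(abs(X)<.08)&(abs(Y+.095)<.085)
    A=np.c_[X[k],Y[k]+.095,np.ones(k.sum())];co=np.linalg.lstsq(A,z[k],rcond=None)[0]
    print(n,"slab plane(exp .091)",co.round(4),"X",np.percentile(X[k],[1,99]).round(4),"Y",np.percentile(Y[k],[1,99]).round(4),"rect",rect(P[k]))
    k=(abs(z-.133)<.008)&(abs(X)<.03)&(abs(Y+.095)<.06);print(" rib z",k.sum(),np.median(z[k]),X[k].mean(),Y[k].mean())
    k=(z>.056)&(z<.072)&(abs(X)<.02)&(Y>.035)&(Y<.1);print(" lug",k.sum(),X[k].mean(),Y[k].min(),Y[k].max(),np.median(z[k]))
    if n=="top": print("diff px at wheel/can/jar/tin",[int(np.abs(f["color"][b-15:b+15,a-15:a+15].astype(int)-f0["color"][b-15:b+15,a-15:a+15]).mean()) for a,b in[(240,314),(302,294),(249,215),(308,202),(175,200),(412,199)]])
E
```

```text
[ 0.7  0.9 -0.2]
[313 245]
top slab plane(exp .091) [ 0.0063 -0.0012  0.0924] X [-0.0649  0.0651] Y [-0.1624 -0.0265] rect (array([ 0.57636536, -0.11944476]), 134.32884216308594, 138.71583557128906, 15.45547866821289)
 rib z 166 0.13373610808832603 -0.0001374220989301492 -0.09500031947028065
 lug 71 0.0016726175657002153 0.040397069591794066 0.08035273669575307 0.06482019964184135
diff px at wheel/can/jar/tin [2, 1, 1, 1, 17, 1]
[326 240]
side slab plane(exp .091) [0.0188 0.0086 0.0911] X [-0.0714  0.0577] Y [-0.1613 -0.0254] rect (array([ 0.56959735, -0.11954805]), 135.22293090820312, 139.3057861328125, 16.003307342529297)
 rib z 149 0.13209575607957458 -0.007594927029085358 -0.0943872719643646
 lug 67 -0.005254399693489572 0.04196470947944747 0.08303052811525984 0.06289420810303108
```

View pics/top10.png

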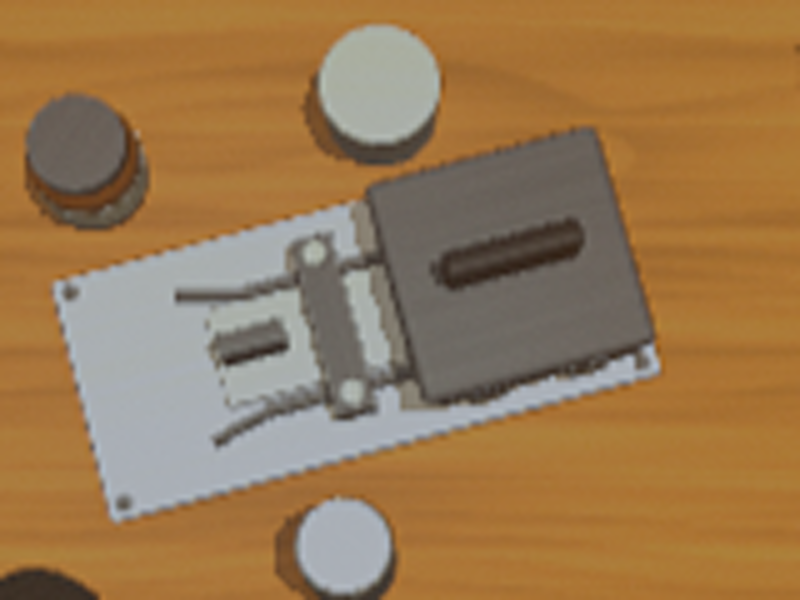

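View pics/side10.png

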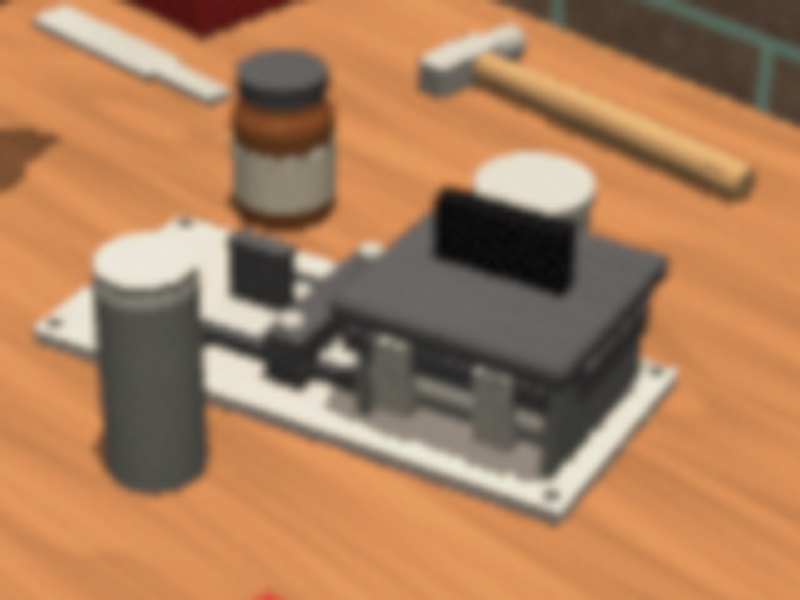

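```bash
python3 -c "
from bench import r
print(r.hand_in())"
```

```text
the job is handed in; nothing more can be done
None
```

The wear plate is home in the slot and the guard is clipped down on the pulley box. I handed the job in at about 24 s on the robot's clock; no verdict was reported.

- **Plate:** I slid it under the bar until it stopped against the box end wall at about 14 N and would not advance further. The last top view puts the lug centre at y ≈ 60.4 mm (61 mm when home) and about 2 mm off centre in x.
- **Guard:** I set it on the rim rods, where first contact came at about the expected height. Pressing then took it through the snap and down to a firm stop about 14 mm lower, at about 28 N. In the top view its slab top is at 92 mm (91 mm expected), it is level to about 0.006 rad, and the rib is at (0, -95) mm in the machine frame.
- **Bystanders:** The can, jar, tin, wheel and block look unmoved compared with the first top picture. The spot around the blank did change. I took that to be the arm's shadow but did not measure it; the arm never came near the blank.

**Disagreements and slips:**
- **Side camera:** It reads the lug (-5 mm) and the rib (-8 mm) further towards -x than the top view does, and shows a 0.019 rad slope on the guard. I put this down to the side faces it sees and relied on the top view.
- **First plate grasp:** It shifted the plate about 9 mm on the bench before lifting, with no later effect.

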